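# Reset the desk power box

## Task

The power box on the desk has tripped: push its sliding shutter fully open, reach a fingertip into the square well beneath and press the sunken reset key all the way down, holding it there for two seconds. Then let the key come up and push the shutter fully shut again. Do not press the test key in the open round well, do not lift the box or shove it about, and leave the things around it where they stand.

Things in the scene. Friction and masses are not known exactly. Their poses are not given: they have to be found in the camera images.
- power_box: grey plastic power box standing loose on the desk, about 2.8 kg, 150 (x) x 270 (y) x 58 (z) mm, three outlets in its -x face. Origin at the centre of its underside, z up. It slips on the desk only above about 10 N of sideways push. Two wells, 25 mm deep, in its flat top: a square one under the shutter (reset key) and an open round one (test key)
- shutter (a joint): travel in m of the white shutter along the box's +y: 0 shut over the square well, 0.052 fully open against its stop, the well then wholly free. About 1.5 N of friction; stays where it is left; may start slightly ajar. Guide rails beside it, 5 mm wide, 6 mm high above the box top, at x = -35.5 and +35.5 mm, y -88 to +30 mm in the box's frame
- shutter_rib (a point): middle of the top of the shutter's upright rib; moves with the shutter. The shutter is a plate 62 (x) x 54 (y) x 4 mm on the box top; the rib stands on its middle, 40 (along the box's x) x 10 (along y) mm, 14 mm high; push it sideways along the box's y. Its top is 76.5 mm above the box's underside, the plate's top 14 mm below that
- reset_key (a joint): depth in m by which the reset key is pressed: 0 up, 0.005 fully down; springs back when let go. Takes about 1 N to start and 5 N to reach the bottom
- reset_key_top (a point): centre of the top of the reset key, a white square key 26 x 26 mm in the square well (44 x 44 mm, 25 mm deep, centred at x = 0, y = -55 mm in the box's frame); when up its top lies 16 mm below the box's top face; pressed straight down
- test_key (a joint): depth in m by which the test key is pressed, 0 up to 0.005 fully down; not to be pressed
- test_key_top (a point): centre of the top of the test key, a white round key 22 mm across in the open round well (36 mm across, at x = 0, y = +85 mm in the box's frame); its top lies 12 mm below the box's top face. Leave alone
- mug: blue mug, 76 mm across, 90 mm high, with a handle; bystander; origin at the centre of its underside
- mouse: black computer mouse 105 x 60 x 34 mm; bystander; origin at the centre of its underside
- tape_roll: roll of clear tape lying flat, 90 mm across, 19 mm high; bystander; origin at the centre of its underside
- note_block: block of note paper 76 x 76 x 35 mm; bystander; origin at the centre of its underside

How it is judged (in metres and radians):
On the way, in this order (a step that is already met when the one before it is completed fails the run):
1. the shutter is pushed fully open (value of joint shutter above 0.047 m), for 0.1 s.
2. the reset key is held fully down (value of joint reset_key above 0.004 m), for 1.5 s.
3. the key is up and the shutter is pushed shut (value of joint reset_key below 0.001 m and value of joint shutter below 0.004 m), for 0.1 s.
At the end, for the whole second after the job is handed in: after the key was held down (over 4 of its 5 mm) for 1.5 s with the shutter opened (over 47 of 52 mm) beforehand: shutter shut to within 4 mm, both keys up (under 1 mm), power box flat on the desk and at rest within 30 mm of where it stood, bystanders within 30 mm of where they stood (all of step 3 and value of joint test_key below 0.001 m and distance of each of power_box, mug, mouse, tape_roll, note_block from where it was at the start of the episode below 0.03 m and angle between power_box's own z axis and vertical below 0.05 rad and linear speed of power_box below 0.02 m/s); the robot touches nothing.
It fails at once if the test key is pressed (more than 2.5 mm) (value of joint test_key above 0.0025 m).
It fails at once if the power box is lifted or shoved more than 30 mm (distance of power_box from where it was at the start of the episode above 0.03 m or height (world z) of power_box above 0.01 m or angle between power_box's own z axis and vertical above 0.15 rad).
It fails at once if a bystander is lifted, tipped or moved more than 30 mm (distance of any of mug, mouse, tape_roll, note_block from where it was at the start of the episode above 0.03 m or angle between mug's own z axis and vertical above 0.4 rad).
It also fails if it takes over 50 s, if anything falls off the work surface, if the arm or the gripper's body presses on something with over 40 N, if the wrist force passes 120 N, or if a joint passes its speed limit or range.

## Robot

A 7-joint arm with a two-finger parallel gripper is mounted at the origin on the work surface. World frame = base frame: x ahead of the robot, y to its left, z up, the work surface at z = 0. Lengths are in m, angles in degrees, forces in N, time in s.
With the tool pointing down it reaches from about 0.425 to 0.875 m from the base axis. Payload 4.7 kg.
Tool frame: the origin (TCP) lies at the very end of the fingers, on their centre line; the grasp point (between the pads) lies 19 mm behind it; y points along the fingers, x is the direction in which the jaws open and shut, and the axes are right-handed (so a half turn about y gives the same grasp; the last joint's range is limited). The gripper opens to 85 mm and grips with 20 to 120 N. Pads are 22 mm wide; open, the fingers measure 114 mm over their backs; the gripper's body (76 mm by 85 mm) begins 54 mm behind the grasp point. The pads swing forward as they close: fully open they stand 13 mm farther back than shut.
Start: joints at [-62.275, 18.392, -4.016, 83.108, 1.295, 78.541, -3.26], TCP at [0.294, 0.58, 0.198] pointing down, gripper open.
Joint ranges: [-163.93, 163.93], [-17.29, 119.83], [-79.2, 71.16], [3.27, 140.29], [-89.18, 269.18], [5.43, 117.66], [-154.24, 154.24]. Speed limits (degrees/s): [147.25, 147.25, 180, 180, 180, 180, 180].

## Interface

Orientations are given as a 3x3 rotation matrix whose columns are the frame's x, y, z axes.
In Python, from station import robot gives the robot as it stands. The module is installed in compiled form; this text tells all that it offers.
- The arm moves only by the tool play_rows, never from a script. Its argument "series" is a list of rows, each a list of 5 numbers: the shift along the world's x, y, z in cm, then the turn about the world's z in degrees, then the finger opening in cm, from 0 to 8.54. A call has 1 to 20 rows; each row is the pose to reach, as a shift and turn from the pose commanded when the call began; what a row does not reach only later rows make up. A row lasts 1/8 s, in which the tool goes at most 62.5 mm and 10.7 degrees, less where a joint would pass 70% of its speed; a pose out of reach is approached as far as the arm can. A call with a gripper value outside its range is refused whole. The fingers move at their own pace and stop on an object; "grip_force" is the grip in N (left out, the last holds). Time passes only in rows, so rows that repeat a pose let the fingers close. It gives the time, the measured TCP pose, the force and the opening at its end, in the units of the state.
- robot.get_obs(): the state, without advancing time (a new reading comes with each control period).
- robot.read_camera(name): name is "scene" or "top"; returns (picture, depth): 400x640x3 uint8, blue, green, red; 400x640 float32, m along the optical axis (not along the pixel's ray), 0 where there is no reading.
- robot.camera_params(name): a dict with "mtx" (3x3 intrinsics, pixels), "eye" and "orientation" of the camera in the world. Camera axes: x right, y down, z forward; pixel columns grow to the right and rows downward; lengths in m; the calibration is good to about 2 mm. A picture is of the moment at which its call begins. camera_params takes no time and is no camera call.
- robot.hand_in(): hands the job in, once; it reports no verdict.
The state is a dict: "time_s": time; "q": joint angles; "joint_velocities": joint speeds; "tau": joint torques, N m; "eef_pos": TCP position; "tcp_rot": TCP orientation; "force": force on the tool from outside, world axes, zero at the start; "ft_torque": the same for the moment, N m; "finger_gap": finger opening in m.
Only numpy, scipy, OpenCV 4.12 (cv2) and the standard library are available. Lean on these libraries where they do the work, as an engineer would, in place of code of your own. Each camera call takes 0.05 s, during which the arm holds its last target.

## Working session

There is one attempt and no reset: what is moved stays moved. The work goes in short steps, Python scripts to look and compute and a tool call to move; the robot and the scene stay as the last step left them, time stands still between calls to the robot, and variables do not carry over. Pictures are saved under pics/ and viewed, and the job is handed in when it is done.

Besides the shell and the picture viewer there is one more tool, called after "Emit:" by a JSON object that holds its "api" and its "payload", one argument or row to a line. play_rows: Moves the arm, as the interface text tells. Its arguments: {"type":"object","properties":{"series":{"type":"array","items":{"type":"array","items":{"type":"number"}}},"grip_force":{"type":"number"}},"required":["series"]}

```bash
mkdir -p pics
python3 - <<'E'
from station import robot
import cv2,numpy as np
o=robot.get_obs()
print(o['time_s'],o['eef_pos'],o['tcp_rot'],o['force'],o['finger_gap'])
for n in('scene','top'):
    p,d=robot.read_camera(n);cv2.imwrite(f'pics/{n}0.png',p);np.save(f'{n}0.npy',d);print(n,robot.camera_params(n))
E
```

```text
0.0 [0.29403445 0.57901126 0.19660779] [[ 4.52646296e-01 -7.69896872e-04 -8.91689822e-01]
 [ 8.91688042e-01 -1.78578143e-03  4.52646934e-01]
 [-1.94085458e-03 -9.99998109e-01 -1.21819514e-04]] [-0.57306859 -0.01585191 -0.05104616] 0.0856103787404599
scene {'mtx': array([[486.09607918,   0.        , 319.03528978],
       [  0.        , 486.09607918, 192.81032811],
       [  0.        ,   0.        ,   1.        ]]), 'eye': array([0.95403568, 0.77615064, 0.93662515]), 'orientation': array([[-0.90783492,  0.29691701, -0.29610143],
       [ 0.41912455,  0.66448739, -0.61870115],
       [ 0.01305277, -0.68578189, -0.72769006]])}
top {'mtx': array([[414.19136074,   0.        , 318.52031761],
       [  0.        , 414.19136074, 202.94409727],
       [  0.        ,   0.        ,   1.        ]]), 'eye': array([0.5063569 , 0.0327513 , 0.98363886]), 'orientation': array([[ 0.02720438, -0.99374778,  0.10828329],
       [-0.99946297, -0.02506026,  0.0211131 ],
       [-0.01826749, -0.10879951, -0.99389585]])}
```

View pics/scene0.png

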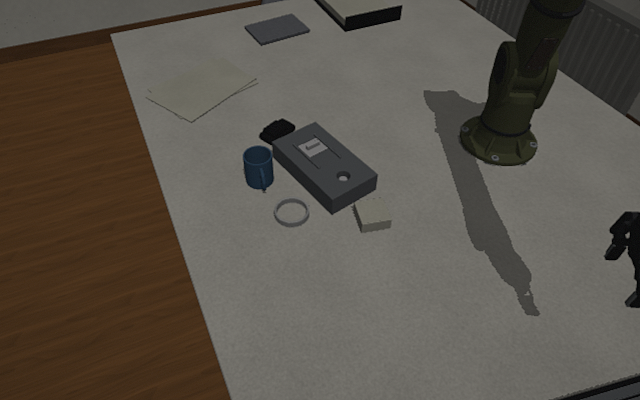

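View pics/top0.png

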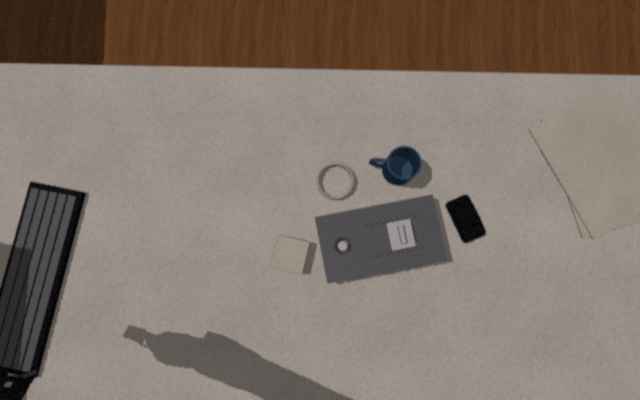

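The top view shows the box centred near (383,239), the round well at (343,246) and the shutter plate at (401,235). The note block is at (291,254), the tape at (336,181), the mug at (401,165) and the mouse at (466,218). Next I measure the box.

```bash
cat > h.py <<'E'
import cv2,numpy as np
from station import robot
def ray(n,u,v,z):
    c=robot.camera_params(n);K=c['mtx'];R=c['orientation'];e=c['eye']
    d=R@np.array([(u-K[0,2])/K[0,0],(v-K[1,2])/K[1,1],1.]);return e+d*(z-e[2])/d[2]
def pts(n,d):
    c=robot.camera_params(n);K=c['mtx'];v,u=np.mgrid[:400,:640]
    P=np.stack([(u-K[0,2])/K[0,0]*d,(v-K[1,2])/K[1,1]*d,d],-1);return P@c['orientation'].T+c['eye']
def proj(n,P):
    c=robot.camera_params(n);q=c['mtx']@(c['orientation'].T@(np.array(P)-c['eye']));return q[:2]/q[2]
E
python3 - <<'E'
from h import *
for n in('top','scene'):
    d=np.load(n+'0.npy');p=cv2.imread(f'pics/{n}0.png');W=pts(n,d)
    m=((W[...,2]>.05)&(W[...,2]<.068)&(d>0)&(W[...,0]>.25)&(W[...,0]<.8)&(abs(W[...,1]+.1)<.25)).astype(np.uint8)
    k,l,s,c=cv2.connectedComponentsWithStats(m);i=1+s[1:,4].argmax();M=(l==i)
    v,u=np.nonzero(M);print(n,s[i],'z',np.median(W[M][:,2]))
    cs,_=cv2.findContours(M.astype(np.uint8),0,2);q=max(cs,key=cv2.contourArea)[:,0]
    XY=np.array([ray(n,a,b,.058)[:2] for a,b in q])
    r=cv2.minAreaRect((XY*1000).astype(np.float32));print(r)
    # bright
    g=cv2.cvtColor(p,6);h=cv2.fillPoly(np.zeros_like(g),[q],1)
    b=((g>130)&(h>0)).astype(np.uint8)
    k,l,s,c=cv2.connectedComponentsWithStats(b)
    for j in range(1,k):
        if s[j,4]>15:print(s[j],c[j],ray(n,*c[j],.0625))
    x0,y0=(300,180) if n=='top' else (255,110)
    cv2.imwrite(f'pics/{n}0z.png',cv2.convertScaleAbs(cv2.resize(p[y0:y0+115,x0:x0+160],None,fx=5,fy=5,interpolation=2),alpha=1.4))
    rr={'mug':(.07,.11),'low':(.012,.05)}
    for nm,(a,bb) in rr.items():
        m=((W[...,2]>a)&(W[...,2]<bb)&(d>0)&(W[...,0]>.25)&(W[...,0]<.85)&(abs(W[...,1]+.1)<.35)).astype(np.uint8)
        k,l,s,c=cv2.connectedComponentsWithStats(m)
        for j in range(1,k):
            if s[j,4]>40:
                Q=W[l==j];print(nm,s[j,4],Q.min(0).round(3),Q.max(0).round(3))
E
```

```text
top [ 315  194  132   89 7922] z 0.058112792996444174
((532.88818359375, -86.36177062988281), (150.38742065429688, 269.93963623046875), 12.428834915161133)
[387 220  28  30 552] [400.2826087  234.26449275] [ 0.54162614 -0.13034894  0.0625    ]
[338 242   9   8  56] [342.21428571 245.5       ] [ 0.51344073 -0.00262167  0.0625    ]
mug 389 [ 0.661 -0.17   0.07 ] [ 0.737 -0.067  0.094]
mug 92 [ 0.524 -0.138  0.071] [ 0.561 -0.123  0.081]
low 148 [ 0.683 -0.167  0.012] [ 0.734 -0.112  0.049]
low 345 [ 0.624 -0.027  0.012] [0.713 0.061 0.024]
low 150 [ 0.661 -0.152  0.012] [ 0.711 -0.061  0.05 ]
low 1147 [ 0.529 -0.333  0.012] [ 0.642 -0.245  0.038]
low 1114 [0.449 0.072 0.015] [0.536 0.159 0.041]
low 200 [ 0.497 -0.021  0.029] [0.533 0.013 0.049]
scene [ 272  121  106   81 3943] z 0.05860895432970337
((533.3763427734375, -82.44198608398438), (156.41416931152344, 276.7353820800781), 12.461470603942871)
mug 56 [ 0.522 -0.138  0.07 ] [ 0.561 -0.119  0.081]
mug 435 [ 0.661 -0.169  0.07 ] [ 0.736 -0.064  0.095]
low 1559 [ 0.429 -0.333  0.012] [0.641 0.064 0.05 ]
low 90 [ 0.668 -0.17   0.023] [ 0.717 -0.148  0.05 ]
low 272 [ 0.661 -0.136  0.012] [ 0.736 -0.058  0.05 ]
low 76 [ 0.493 -0.024  0.029] [0.523 0.007 0.05 ]
low 324 [ 0.622 -0.027  0.012] [0.711 0.066 0.025]
low 934 [0.447 0.073 0.012] [0.536 0.162 0.04 ]
```

Both views agree. The box is at (0.533,-0.086) with yaw 12.4°, and measures 150x270 mm with its top at 58 mm. The rib's box y is about -45 mm, so the shutter starts about 10 mm ajar. I now close the gripper and go to hover on the -y side of the rib, with the jaw axis along the box's x.

Emit:
{"api": "play_rows", "payload": {
  "series": [
    [2, -6, 0, -10, 0],
    [4, -12, 0, -20, 0],
    [6, -18, 0, -30, 0],
    [8, -24, 0, -40, 0],
    [10, -30, 0, -50, 0],
    [12, -36, 0, -50.7, 0],
    [14, -42, 0, -50.7, 0],
    [16, -48, 0, -50.7, 0],
    [18, -54, 0, -50.7, 0],
    [20, -60, -1, -50.7, 0],
    [22, -65, -2, -50.7, 0],
    [24, -70, -3, -50.7, 0],
    [25.5, -74, -4.7, -50.7, 0],
    [25.5, -74, -4.7, -50.7, 0],
    [25.5, -74, -4.7, -50.7, 0],
    [25.5, -74, -4.7, -50.7, 0]
  ],
  "grip_force": 60
}}

```text
time_s: 2.1
eef_pos: [0.5496, -0.1586, 0.1511]
tcp_rot: [[0.976, 0.001, -0.217], [0.217, 0.001, 0.976], [0.001, -1.0, 0.001]]
force: [0.1, -0.6, 0.4]
finger_gap: 0.0001
```

```bash
cat >> h.py <<'E'
C=np.array([.533,-.0864]);t=np.deg2rad(12.43);BX=np.array([np.cos(t),np.sin(t)]);BY=np.array([-np.sin(t),np.cos(t)])
def box(P): return np.array([(P[:2]-C)@BX,(P[:2]-C)@BY])
def world(x,y): return C+x*BX+y*BY
def stat():
    o=robot.get_obs();P=o['eef_pos'];x=o['tcp_rot'][:,0]
    print(o['time_s'],P.round(4),'box',box(P).round(4),'yaw',np.degrees(np.arctan2(x[1],x[0])).round(2),'F',o['force'].round(2),'gap',round(o['finger_gap'],4))
    return P
def look(tag):
  for n in('top','scene'):
    p,d=robot.read_camera(n);cv2.imwrite(f'pics/{n}{tag}.png',p)
    x0,y0=(300,130) if n=='top' else (225,70)
    cv2.imwrite(f'pics/{n}{tag}z.png',cv2.convertScaleAbs(cv2.resize(p[y0:y0+150,x0:x0+190],None,fx=4,fy=4,interpolation=2),alpha=1.5))
    W=pts(n,d)
    m=((W[...,2]>.053)&(W[...,2]<.0605)&(d>0)&(abs((W[...,:2]-C)@BX)<.1)&(abs((W[...,:2]-C)@BY)<.16))
    a=np.stack([(W[...,:2]-C)@BX,(W[...,:2]-C)@BY],-1)
    print(n,'top extent',np.percentile(a[m],[1,99],axis=0).round(4).tolist())
    m=((W[...,2]>.070)&(W[...,2]<.079)&(d>0)&(abs(a[...,0])<.03)&(abs(a[...,1])<.1))
    if m.sum(): print(n,'rib',m.sum(),a[m].min(0).round(4),a[m].max(0).round(4),np.median(a[m],0).round(4))
E
python3 -c "
from h import *
stat();look('1');print(world(0,-.076))"
```

```text
2.1 [ 0.5496 -0.1586  0.1511] box [ 0.0006 -0.074 ] yaw 12.53 F [ 0.12 -0.64  0.42] gap 0.0001
top top extent [[-0.0737, -0.1059], [0.0739, 0.133]]
top rib 86 [-0.0194 -0.0504] [ 0.0197 -0.0404] [-0.0006 -0.0452]
scene top extent [[-0.0754, -0.1316], [0.0739, 0.1361]]
scene rib 52 [-0.0211 -0.0508] [ 0.0197 -0.0376] [ 0.0005 -0.0415]
[ 0.54935875 -0.16061854]
```

View pics/scene1z.png

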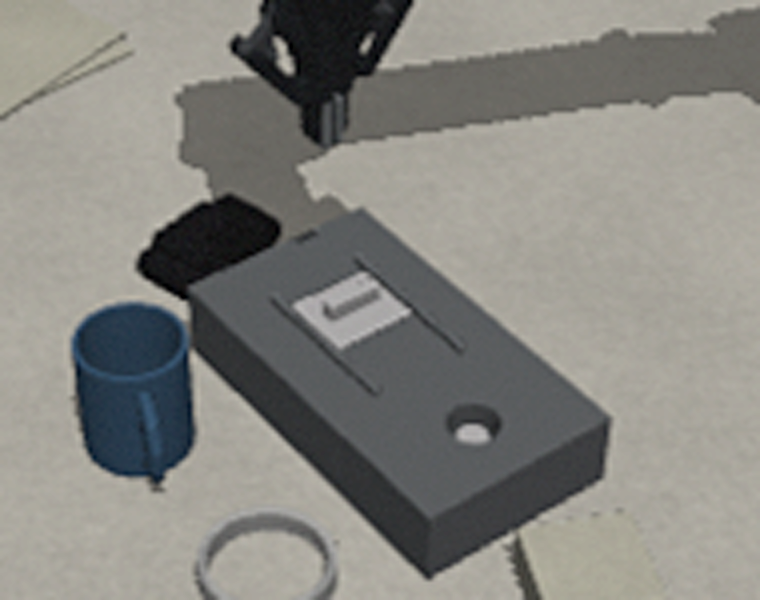

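Gripper is shut above the box and the clearance to the rib is about 13 mm. I'll descend to z≈0.068, then push along the box's +y for 46 mm (box y ≈ -28 mm).

Emit:
{"api": "play_rows", "payload": {
  "series": [
    [0, 0, -3, 0, 0],
    [0, 0, -6, 0, 0],
    [0, 0, -8, 0, 0],
    [0, 0, -8.3, 0, 0],
    [0, 0, -8.3, 0, 0],
    [-0.17, 0.78, -8.3, 0, 0],
    [-0.28, 1.27, -8.3, 0, 0],
    [-0.39, 1.76, -8.3, 0, 0],
    [-0.5, 2.25, -8.3, 0, 0],
    [-0.6, 2.73, -8.3, 0, 0],
    [-0.71, 3.22, -8.3, 0, 0],
    [-0.82, 3.71, -8.3, 0, 0],
    [-0.93, 4.2, -8.3, 0, 0],
    [-0.99, 4.49, -8.3, 0, 0],
    [-0.99, 4.49, -8.3, 0, 0],
    [-0.99, 4.49, -8.3, 0, 0]
  ]
}}

```text
time_s: 4.2
eef_pos: [0.5394, -0.1157, 0.0678]
tcp_rot: [[0.977, 0.0, -0.214], [0.214, -0.0, 0.977], [0.0, -1.0, -0.0]]
force: [1.0, -0.3, 0.1]
finger_gap: 0.0003
```

```bash
python3 -c "
from h import *
stat();look('2')"
```

```text
4.2 [ 0.5394 -0.1157  0.0678] box [-0.   -0.03] yaw 12.37 F [ 1.02 -0.31  0.13] gap 0.0003
top top extent [[-0.0735, -0.0382], [0.0742, 0.1335]]
scene top extent [[-0.0755, -0.131], [0.0741, 0.1365]]
scene rib 52 [-0.0197 -0.051 ] [ 0.0198 -0.0368] [ 0.0013 -0.0416]
```

View pics/scene2z.png

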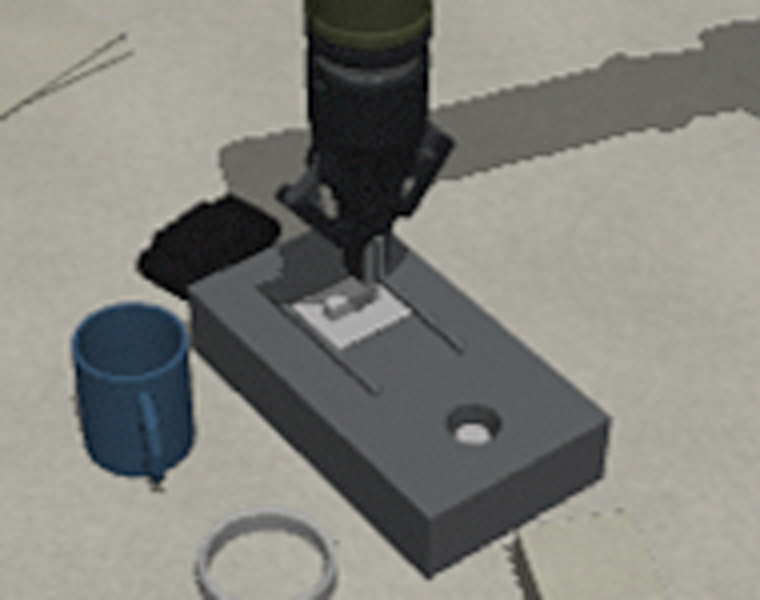

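The picture shows the shutter unmoved (plate still at (350,310)) although the TCP reads box y = -30 mm. I check where the finger really is before moving again.

Run:
```python
from h import *
P=stat()
q=proj('scene',P);print(q,(q-[225,70])*4)
for y in(-.03,-.045,-.055):
    w=world(0,y);q=proj('scene',[*w,.0765]);print(y,(q-[225,70])*4)
look('3')
p=cv2.imread('pics/scene3.png');cv2.imwrite('pics/s3zz.png',cv2.convertScaleAbs(cv2.resize(p[110:170,280:355],None,fx=9,fy=9,interpolation=2),alpha=1.6))
n='scene';p,d=robot.read_camera(n);W=pts(n,d);a=(W[...,:2]-C)@BY
b=(W[...,:2]-C)@BX
for v in range(134,152,2): print(v,[(int(x*1000),int(y*1000),int(z*1000)) for x,y,z in zip(b[v,300:330:3],a[v,300:330:3],W[v,300:330:3,2])])
```

```text
4.3 [ 0.5394 -0.1158  0.0678] box [-0.0001 -0.03  ] yaw 12.36 F [ 0.05 -0.16  0.59] gap -0.0001
[315.78261202 148.20141772] [363.13044809 312.80567086]
-0.03 [363.20270534 303.06226145]
-0.045 [349.80480643 291.18928744]
-0.055 [340.96472183 283.35536546]
top top extent [[-0.0733, -0.0392], [0.0742, 0.1335]]
scene top extent [[-0.0753, -0.1298], [0.0739, 0.1365]]
scene rib 53 [-0.0204 -0.0521] [ 0.0213 -0.0356] [-0.     -0.0421]
134 [(-7, -113, 56), (-13, -106, 58), (-19, -101, 59), (-27, -98, 57), (12, -30, 122), (8, -22, 126), (3, -16, 127), (-8, -19, 120), (-60, -71, 59), (-67, -67, 58)]
136 [(-2, -106, 57), (-9, -101, 57), (-15, -95, 57), (-21, -90, 58), (12, -30, 116), (8, -22, 119), (3, -16, 121), (-11, -23, 108), (-55, -66, 58), (-61, -59, 60)]
138 [(1, -101, 55), (-4, -95, 56), (-9, -87, 59), (-16, -82, 59), (-22, -77, 60), (7, -24, 111), (0, -20, 109), (-44, -64, 57), (-51, -60, 57), (-56, -53, 59)]
140 [(10, -88, 61), (1, -86, 58), (-7, -84, 55), (-11, -75, 59), (-14, -66, 64), (-21, -62, 63), (1, -19, 104), (-36, -54, 61), (-45, -53, 57), (-53, -48, 56)]
142 [(13, -84, 58), (5, -80, 57), (3, -69, 63), (-3, -65, 63), (0, -47, 77), (-8, -44, 75), (-17, -42, 72), (-29, -45, 64), (-35, -40, 64), (-50, -44, 53)]
144 [(18, -76, 59), (13, -70, 61), (6, -65, 61), (10, -47, 75), (4, -40, 77), (-4, -39, 74), (-15, -41, 66), (-25, -39, 63), (-31, -34, 63), (-37, -29, 63)]
146 [(25, -67, 62), (20, -60, 65), (15, -53, 67), (16, -37, 78), (4, -40, 70), (-4, -39, 66), (-12, -36, 64), (-20, -33, 62), (-28, -30, 60), (-33, -23, 62)]
148 [(28, -62, 60), (21, -58, 59), (17, -50, 62), (16, -37, 71), (6, -38, 65), (-3, -37, 61), (-9, -32, 61), (-16, -28, 61), (-21, -21, 62), (-29, -17, 61)]
150 [(35, -53, 62), (28, -49, 62), (21, -44, 62), (16, -38, 63), (9, -34, 63), (1, -31, 61), (-3, -24, 63), (-7, -16, 67), (-20, -19, 57), (-25, -13, 59)]
```

View pics/s3zz.png

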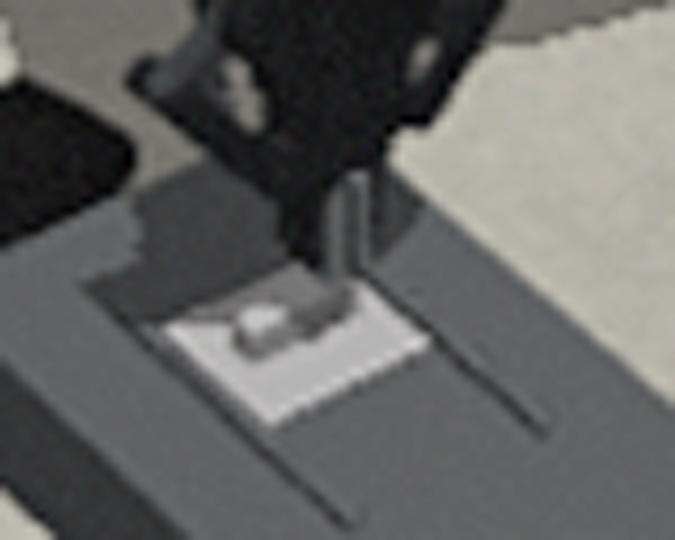

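View pics/top3z.png

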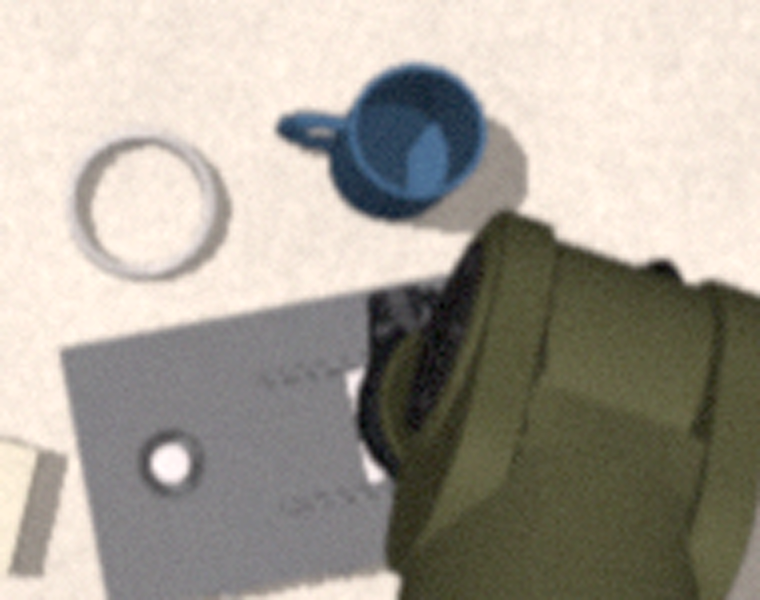

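The finger is hovering over the rib: its visible lower end (pixel (318,140)) reads z≈0.10, while the TCP should project to (316,148). So the real fingertip seems higher than the reported TCP. I measure this offset from depth.

Run:
```python
from h import *
P=stat();n='scene'
ds=[]
for i in range(2):
    p,d=robot.read_camera(n);W=pts(n,d);a=(W[...,:2]-C)@BY;b=(W[...,:2]-C)@BX;z=W[...,2]
    for u in range(308,326):
        m=[(v,int(b[v,u]*1e3),int(a[v,u]*1e3),int(z[v,u]*1e3)) for v in range(125,150) if .082<z[v,u]<.2 and abs(b[v,u])<.03 and -.06<a[v,u]<0]
        if i==0:print(u,m[-3:])
p=cv2.imread('pics/scene1.png');cv2.imwrite('pics/s1zz.png',cv2.convertScaleAbs(cv2.resize(p[70:130,270:345],None,fx=9,fy=9,interpolation=2),alpha=2.2))
q=proj(n,[.5496,-.1586,.1511]);print(q,(q-[270,70])*9)
q=proj(n,[.5496,-.1586,.1811]);print(q,(q-[270,70])*9)
```

```text
4.45 [ 0.5394 -0.1157  0.0677] box [-0.0001 -0.03  ] yaw 12.37 F [-0.01  0.2  -0.36] gap -0.0004
308 []
309 []
310 [(129, 28, -17, 155), (130, 28, -17, 152), (131, 27, -18, 148)]
311 [(134, 12, -35, 119), (135, 11, -35, 115), (136, 11, -36, 111)]
312 [(135, 10, -32, 117), (136, 10, -32, 113), (137, 12, -30, 112)]
313 [(136, 14, -23, 121), (137, 12, -26, 115), (138, 11, -27, 110)]
314 [(137, 11, -23, 117), (138, 12, -22, 115), (139, 11, -23, 110)]
315 [(138, 8, -22, 113), (139, 8, -22, 109), (140, 5, -26, 102)]
316 [(138, 6, -21, 112), (139, 6, -21, 109), (140, 3, -25, 101)]
317 [(138, 6, -17, 115), (139, 3, -20, 108), (140, 4, -19, 105)]
318 [(138, 0, -20, 110), (139, 2, -17, 109), (140, 2, -17, 106)]
319 [(137, 0, -17, 115), (138, 0, -16, 113), (139, -2, -19, 106)]
320 [(137, -4, -17, 113), (138, -5, -18, 108), (139, -2, -15, 108)]
321 [(134, -6, -16, 122), (135, -9, -19, 116), (136, -11, -23, 109)]
322 [(133, -16, -25, 115), (134, -14, -22, 115), (135, -14, -22, 112)]
323 [(125, -12, -16, 149), (126, -13, -18, 145), (127, -14, -18, 140)]
324 []
325 []
[305.68582163 115.2791091 ] [321.17239467 407.51198187]
[305.60481879 105.90857735] [320.44336908 323.17719617]
```

View pics/s1zz.png

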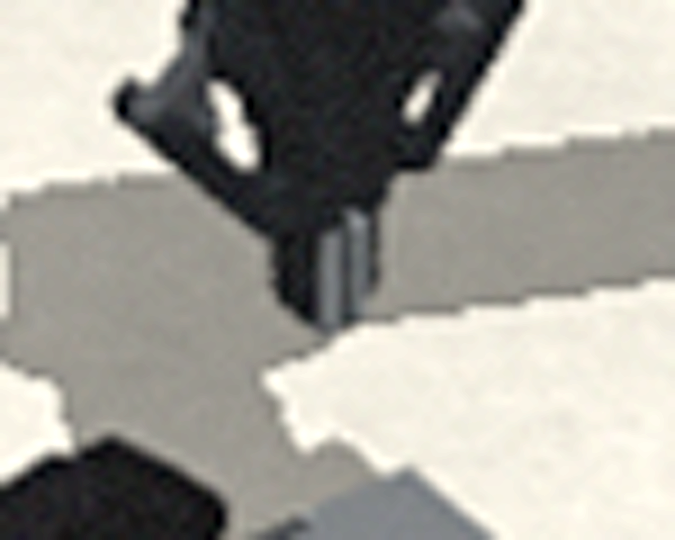

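The closed finger's lower end is about 33 mm above the reported TCP, while laterally it agrees (its +y face reads -18, expected -19). No contact happened, since the finger passed above the rib. I'll back off, then descend on this visual offset and re-measure.

Emit:
{"api": "play_rows", "payload": {
  "series": [
    [0.35, -1.6, 0, 0, 0],
    [0.7, -3.2, 0, 0, 0],
    [1.03, -4.69, 0, 0, 0],
    [1.03, -4.69, 0, 0, 0],
    [1.03, -4.69, -1, 0, 0],
    [1.03, -4.69, -2, 0, 0],
    [1.03, -4.69, -2.5, 0, 0],
    [1.03, -4.69, -2.5, 0, 0],
    [1.03, -4.69, -2.5, 0, 0]
  ]
}}

```text
time_s: 5.68
eef_pos: [0.5499, -0.1624, 0.0429]
tcp_rot: [[0.977, 0.0, -0.215], [0.215, -0.0, 0.977], [0.0, -1.0, -0.0]]
force: [1.1, -0.6, -0.1]
finger_gap: -0.0
```

```bash
cat >> h.py <<'E'
def tip(P,tag):
    n='scene';p,d=robot.read_camera(n);W=pts(n,d);Q=box(P);a=(W[...,:2]-C)@BY-Q[1];b=(W[...,:2]-C)@BX-Q[0];z=W[...,2]
    m=(abs(b)<.017)&(abs(a-.011)<.006)&(z>.066)&(z<.2)
    v,u=np.nonzero(m);print('tip: lowest z',np.sort(z[m])[:8].round(3),'max row',v.max() if len(v) else None,'y',np.median(a[m]).round(4))
    q=proj(n,P).astype(int);x0,y0=q[0]-37,q[1]-35
    cv2.imwrite(f'pics/{tag}zz.png',cv2.convertScaleAbs(cv2.resize(p[y0:y0+60,x0:x0+75],None,fx=9,fy=9,interpolation=2),alpha=1.8))
    print('crop',x0,y0)
E
python3 -c "
from h import *
P=stat();tip(P,'s4')"
```

```text
5.675 [ 0.5499 -0.1624  0.0429] box [ 0.0001 -0.0778] yaw 12.39 F [ 1.05 -0.59 -0.15] gap -0.0
tip: lowest z [0.066 0.066 0.067 0.079 0.081 0.081 0.081 0.081] max row 142 y 0.0118
crop 268 110
```

View pics/s4zz.png

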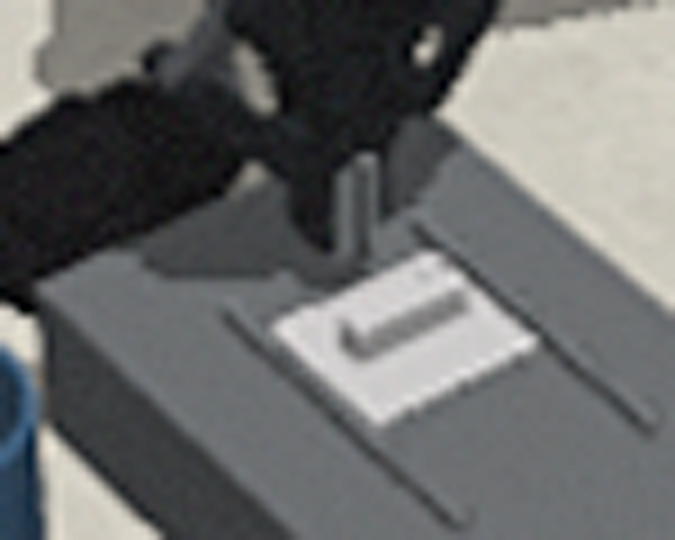

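Tip lowest ≈ 0.077–0.079 at TCP z 0.043, which confirms an offset of about 34–35 mm. I'll lower another 9 mm, then push 20 mm and check that the shutter moves.

Emit:
{"api": "play_rows", "payload": {
  "series": [
    [0, 0, -0.5, 0, 0],
    [0, 0, -0.9, 0, 0],
    [0, 0, -0.9, 0, 0],
    [0, 0, -0.9, 0, 0]
  ]
}}

```text
time_s: 6.22
eef_pos: [0.5497, -0.1625, 0.0337]
tcp_rot: [[0.977, 0.0, -0.214], [0.214, -0.0, 0.977], [0.0, -1.0, -0.0]]
force: [-0.3, 0.2, -0.5]
finger_gap: 0.0003
```

Emit:
{"api": "play_rows", "payload": {
  "series": [
    [-0.13, 0.59, 0, 0, 0],
    [-0.26, 1.17, 0, 0, 0],
    [-0.37, 1.66, 0, 0, 0],
    [-0.47, 2.15, 0, 0, 0],
    [-0.58, 2.64, 0, 0, 0],
    [-0.58, 2.64, 0, 0, 0]
  ]
}}

```text
time_s: 6.98
eef_pos: [0.5438, -0.1352, 0.0338]
tcp_rot: [[0.977, -0.0, -0.215], [0.215, 0.001, 0.977], [-0.0, -1.0, 0.001]]
force: [0.7, -0.6, -0.4]
finger_gap: -0.0001
```

```bash
python3 -c "
from h import *
P=stat();tip(P,'s5')"
```

```text
6.975 [ 0.5438 -0.1352  0.0338] box [ 0.   -0.05] yaw 12.42 F [ 0.75 -0.63 -0.43] gap -0.0001
tip: lowest z [0.072 0.073 0.073 0.073 0.075 0.075 0.075 0.076] max row 148 y 0.0118
crop 274 118
```

View pics/s5zz.png

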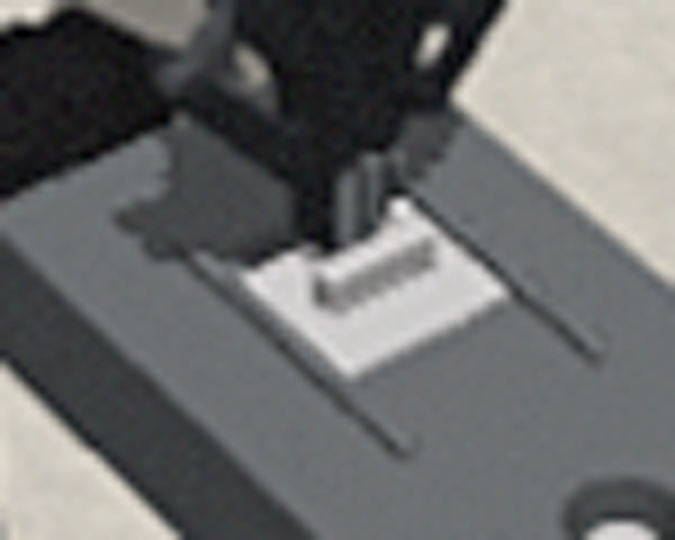

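Shutter is moving now: its front corner went from (311,157) to (313,160), about 11 mm as expected. I'll continue to near the stop.

Emit:
{"api": "play_rows", "payload": {
  "series": [
    [-0.11, 0.49, 0, 0, 0],
    [-0.22, 0.98, 0, 0, 0],
    [-0.32, 1.46, 0, 0, 0],
    [-0.43, 1.95, 0, 0, 0],
    [-0.54, 2.44, 0, 0, 0],
    [-0.6, 2.73, 0, 0, 0],
    [-0.6, 2.73, 0, 0, 0]
  ]
}}

```text
time_s: 7.9
eef_pos: [0.5378, -0.1079, 0.0337]
tcp_rot: [[0.977, -0.0, -0.215], [0.215, 0.001, 0.977], [0.0, -1.0, 0.001]]
force: [0.1, 0.2, 0.9]
finger_gap: 0.0001
```

Emit:
{"api": "play_rows", "payload": {
  "series": [
    [-0.02, 0.1, 0, 0, 0],
    [-0.04, 0.2, 0, 0, 0],
    [-0.06, 0.29, 0, 0, 0],
    [-0.06, 0.29, 0, 0, 0]
  ]
}}

```text
time_s: 8.4
eef_pos: [0.5373, -0.1058, 0.0337]
tcp_rot: [[0.977, 0.0, -0.214], [0.214, 0.0, 0.977], [0.0, -1.0, -0.0]]
force: [0.3, -0.6, -0.2]
finger_gap: 0.0001
```

```bash
python3 -c "
from h import *
P=stat();tip(P,'s6');look('6')"
```

```text
8.4 [ 0.5373 -0.1058  0.0337] box [ 0.     -0.0198] yaw 12.39 F [ 0.25 -0.59 -0.24] gap 0.0001
tip: lowest z [0.074 0.074 0.074 0.074 0.075 0.075 0.075 0.075] max row 153 y 0.0118
crop 280 124
top top extent [[-0.0735, -0.0405], [0.0742, 0.1338]]
top rib 19 [-0.0192 -0.0024] [0.019  0.0013] [0.0057 0.0007]
scene top extent [[-0.0754, -0.1304], [0.074, 0.1363]]
scene rib 64 [-0.0216 -0.0202] [0.0193 0.0054] [ 0.0013 -0.0039]
```

View pics/s6zz.png

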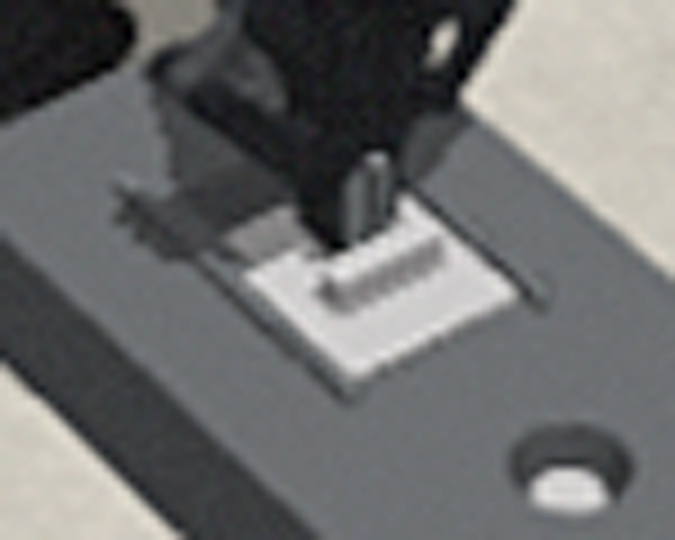

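The rib is now at about -4 mm (shutter ≈ 51 mm). I'll nudge gently against the stop, watching the force.

Emit:
{"api": "play_rows", "payload": {
  "series": [
    [-0.02, 0.08, 0, 0, 0],
    [-0.03, 0.15, 0, 0, 0],
    [-0.03, 0.15, 0, 0, 0]
  ]
}}

```text
time_s: 8.93
eef_pos: [0.5371, -0.1048, 0.0338]
tcp_rot: [[0.977, 0.0, -0.214], [0.214, -0.001, 0.977], [0.0, -1.0, -0.001]]
force: [1.2, -2.3, -1.0]
finger_gap: -0.0004
```

```bash
python3 -c "
from h import *
stat()"
```

```text
8.925 [ 0.5371 -0.1048  0.0338] box [ 0.     -0.0188] yaw 12.37 F [ 1.16 -2.27 -1.01] gap -0.0004
```

The force rose to 2.3 N, so the shutter is at its stop. Next I move back over the square well centre (box y -55 mm) and check the view.

Emit:
{"api": "play_rows", "payload": {
  "series": [
    [0.2, -0.9, 0, 0, 0],
    [0.4, -1.8, 0, 0, 0],
    [0.6, -2.7, 0, 0, 0],
    [0.78, -3.54, 0, 0, 0],
    [0.78, -3.54, 0, 0, 0],
    [0.78, -3.54, 0, 0, 0]
  ]
}}

```text
time_s: 9.68
eef_pos: [0.5447, -0.1395, 0.0336]
tcp_rot: [[0.977, -0.0, -0.214], [0.214, 0.0, 0.977], [-0.0, -1.0, 0.0]]
force: [-0.0, -0.2, 1.8]
finger_gap: 0.0002
```

```bash
python3 -c "
from h import *
P=stat();tip(P,'s7');look('7')"
```

```text
9.675 [ 0.5447 -0.1395  0.0336] box [ 0.     -0.0543] yaw 12.38 F [-0.04 -0.16  1.75] gap 0.0002
tip: lowest z [0.072 0.072 0.072 0.073 0.075 0.076 0.076 0.077] max row 145 y 0.0117
crop 273 117
top top extent [[-0.0737, -0.0965], [0.0742, 0.1335]]
top rib 88 [-0.0196 -0.0079] [0.0198 0.0026] [-0.0004 -0.0028]
scene top extent [[-0.0753, -0.1307], [0.0739, 0.1364]]
scene rib 70 [-0.0203 -0.0588] [0.0177 0.0058] [ 0.0022 -0.0015]
```

View pics/s7zz.png

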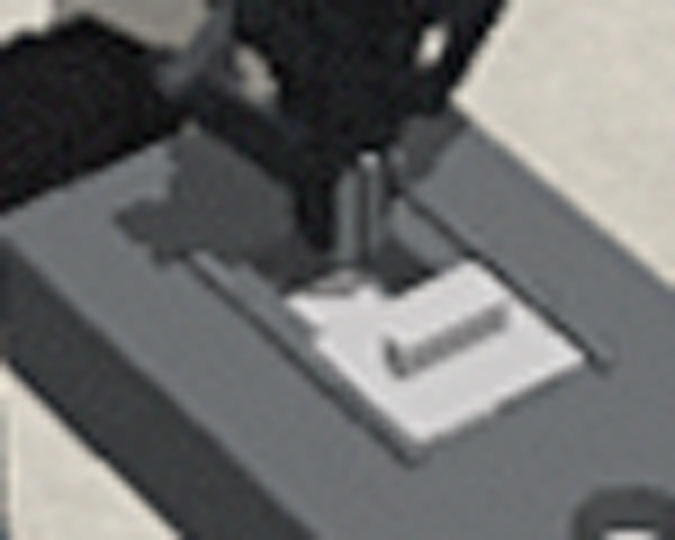

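Rib from the top view is at -2.8 mm, so the shutter is fully open, the box is unmoved and the finger is over the well. Descending.

Emit:
{"api": "play_rows", "payload": {
  "series": [
    [0, 0, -0.7, 0, 0],
    [0, 0, -1.4, 0, 0],
    [0, 0, -2, 0, 0],
    [0, 0, -2.3, 0, 0],
    [0, 0, -2.3, 0, 0],
    [0, 0, -2.3, 0, 0]
  ]
}}

```text
time_s: 10.58
eef_pos: [0.545, -0.1398, 0.0109]
tcp_rot: [[0.977, 0.0, -0.214], [0.214, -0.0, 0.977], [0.0, -1.0, -0.0]]
force: [0.6, -0.0, -0.2]
finger_gap: -0.0001
```

Emit:
{"api": "play_rows", "payload": {
  "series": [
    [0, 0, -0.15, 0, 0],
    [0, 0, -0.3, 0, 0],
    [0, 0, -0.3, 0, 0]
  ]
}}

```text
time_s: 10.95
eef_pos: [0.545, -0.1397, 0.0079]
tcp_rot: [[0.977, 0.0, -0.214], [0.214, -0.0, 0.977], [0.0, -1.0, -0.0]]
force: [0.5, 1.1, 1.6]
finger_gap: 0.0002
```

Emit:
{"api": "play_rows", "payload": {
  "series": [
    [0, 0, -0.1, 0, 0],
    [0, 0, -0.2, 0, 0],
    [0, 0, -0.2, 0, 0]
  ]
}}

```text
time_s: 11.32
eef_pos: [0.545, -0.1397, 0.0059]
tcp_rot: [[0.977, 0.0, -0.214], [0.214, -0.0, 0.977], [0.0, -1.0, -0.0]]
force: [0.2, -0.3, 3.2]
finger_gap: 0.0004
```

Emit:
{"api": "play_rows", "payload": {
  "series": [
    [0, 0, -0.1, 0, 0],
    [0, 0, -0.2, 0, 0],
    [0, 0, -0.2, 0, 0]
  ]
}}

```text
time_s: 11.7
eef_pos: [0.545, -0.1397, 0.0039]
tcp_rot: [[0.977, 0.0, -0.214], [0.214, -0.0, 0.977], [0.0, -1.0, -0.0]]
force: [-0.5, 0.7, 4.9]
finger_gap: 0.0004
```

The force follows the spring (about 0.8 N/mm), so the key is near the bottom. I'll press a little further to bottom out.

Emit:
{"api": "play_rows", "payload": {
  "series": [
    [0, 0, -0.1, 0, 0],
    [0, 0, -0.15, 0, 0],
    [0, 0, -0.15, 0, 0]
  ]
}}

```text
time_s: 12.08
eef_pos: [0.545, -0.1397, 0.0033]
tcp_rot: [[0.977, 0.0, -0.214], [0.214, 0.001, 0.977], [0.0, -1.0, 0.001]]
force: [-2.7, 1.1, 13.0]
finger_gap: 0.0001
```

Bottomed (13 N, z stopped at 0.0033). Hold for 2.25 s.

Emit:
{"api": "play_rows", "payload": {
  "series": [
    [0, 0, 0, 0, 0],
    [0, 0, 0, 0, 0],
    [0, 0, 0, 0, 0],
    [0, 0, 0, 0, 0],
    [0, 0, 0, 0, 0],
    [0, 0, 0, 0, 0],
    [0, 0, 0, 0, 0],
    [0, 0, 0, 0, 0],
    [0, 0, 0, 0, 0],
    [0, 0, 0, 0, 0],
    [0, 0, 0, 0, 0],
    [0, 0, 0, 0, 0],
    [0, 0, 0, 0, 0],
    [0, 0, 0, 0, 0],
    [0, 0, 0, 0, 0],
    [0, 0, 0, 0, 0],
    [0, 0, 0, 0, 0],
    [0, 0, 0, 0, 0]
  ]
}}

```text
time_s: 14.32
eef_pos: [0.5451, -0.1397, 0.0034]
tcp_rot: [[0.977, 0.0, -0.214], [0.214, 0.001, 0.977], [0.001, -1.0, 0.001]]
force: [-3.3, 1.0, 12.7]
finger_gap: -0.0003
```

Held. Now up out of the well, over the rib to its +y side (box y +25 mm), and down.

Emit:
{"api": "play_rows", "payload": {
  "series": [
    [0, 0, 1.5, 0, 0],
    [0, 0, 3.5, 0, 0],
    [0, 0, 5.5, 0, 0],
    [0, 0, 7, 0, 0],
    [0, 0, 7, 0, 0],
    [-0.4, 1.8, 7, 0, 0],
    [-0.8, 3.6, 7, 0, 0],
    [-1.2, 5.4, 7, 0, 0],
    [-1.6, 7.2, 7, 0, 0],
    [-1.72, 7.81, 7, 0, 0],
    [-1.72, 7.81, 7, 0, 0],
    [-1.72, 7.81, 7, 0, 0]
  ]
}}

```text
time_s: 15.82
eef_pos: [0.5276, -0.0626, 0.0722]
tcp_rot: [[0.977, 0.0, -0.213], [0.213, -0.001, 0.977], [-0.0, -1.0, -0.001]]
force: [-0.1, -0.4, 0.5]
finger_gap: -0.0006
```

```bash
python3 -c "
from h import *
P=stat();look('8')"
```

```text
15.825 [ 0.5276 -0.0626  0.0722] box [-0.0001  0.0244] yaw 12.32 F [-0.11 -0.37  0.55] gap -0.0006
top top extent [[-0.0731, -0.1298], [0.0744, 0.1341]]
scene top extent [[-0.0752, -0.1322], [0.074, 0.1362]]
scene rib 55 [-0.0186 -0.0082] [0.0198 0.0052] [0.0017 0.0002]
```

View pics/scene8z.png

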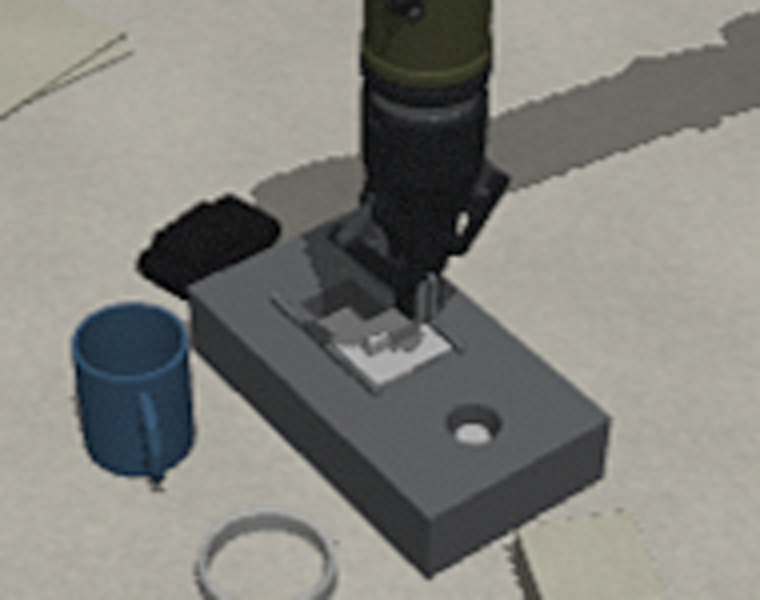

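The well is open, the shutter is still fully open and the box has not moved. Finger is on the +y side of the rib, 11 mm clear. Next: descend, then push back 58 mm.

Emit:
{"api": "play_rows", "payload": {
  "series": [
    [0, 0, -2, 0, 0],
    [0, 0, -3.5, 0, 0],
    [0, 0, -3.85, 0, 0],
    [0, 0, -3.85, 0, 0],
    [0.15, -0.68, -3.85, 0, 0],
    [0.28, -1.27, -3.85, 0, 0],
    [0.39, -1.76, -3.85, 0, 0],
    [0.5, -2.25, -3.85, 0, 0],
    [0.6, -2.73, -3.85, 0, 0],
    [0.71, -3.22, -3.85, 0, 0],
    [0.82, -3.71, -3.85, 0, 0],
    [0.93, -4.2, -3.85, 0, 0],
    [1.03, -4.69, -3.85, 0, 0],
    [1.14, -5.18, -3.85, 0, 0],
    [1.25, -5.66, -3.85, 0, 0],
    [1.25, -5.66, -3.85, 0, 0]
  ]
}}

```text
time_s: 17.92
eef_pos: [0.5398, -0.1193, 0.0336]
tcp_rot: [[0.977, -0.0, -0.214], [0.214, -0.001, 0.977], [-0.001, -1.0, -0.001]]
force: [-0.4, -0.4, -0.2]
finger_gap: 0.0002
```

Emit:
{"api": "play_rows", "payload": {
  "series": [
    [0.03, -0.15, 0, 0, 0],
    [0.07, -0.3, 0, 0, 0],
    [0.09, -0.4, 0, 0, 0],
    [0.09, -0.4, 0, 0, 0]
  ]
}}

```text
time_s: 18.42
eef_pos: [0.5406, -0.1223, 0.0335]
tcp_rot: [[0.977, -0.001, -0.214], [0.214, -0.0, 0.977], [-0.001, -1.0, 0.0]]
force: [-1.2, 0.2, 0.3]
finger_gap: -0.0
```

```bash
python3 -c "
from h import *
P=stat();look('9')"
```

```text
18.425 [ 0.5406 -0.1223  0.0335] box [-0.0003 -0.0367] yaw 12.38 F [-1.16  0.21  0.31] gap -0.0
top top extent [[-0.0734, -0.0682], [0.0741, 0.1334]]
scene top extent [[-0.0756, -0.1303], [0.0741, 0.1363]]
scene rib 46 [-0.0118 -0.0593] [ 0.0209 -0.0229] [ 0.0103 -0.042 ]
```

View pics/scene9z.png

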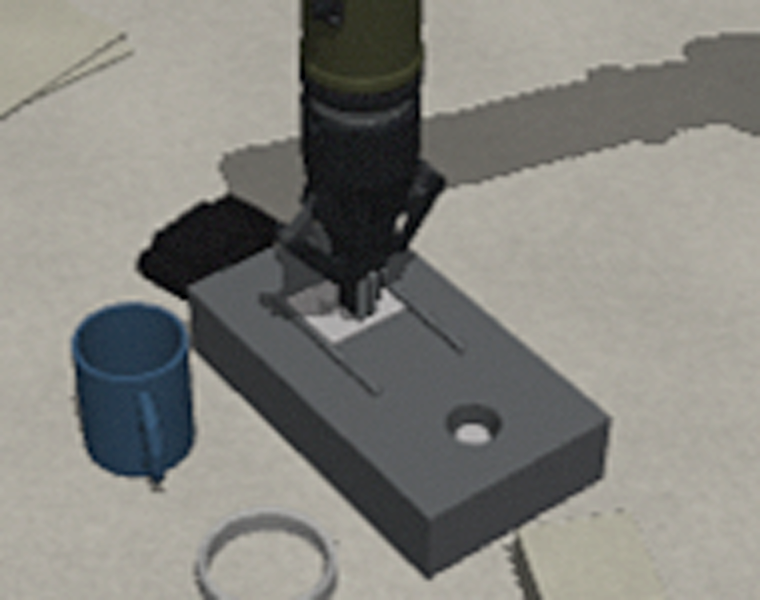

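Shutter has 2–3 mm left (finger at -36.7, shut at about -39). I'll creep in until the stop shows in the force.

Emit:
{"api": "play_rows", "payload": {
  "series": [
    [0.02, -0.1, 0, 0, 0],
    [0.04, -0.2, 0, 0, 0],
    [0.04, -0.2, 0, 0, 0]
  ]
}}

```text
time_s: 18.9
eef_pos: [0.5414, -0.1243, 0.0337]
tcp_rot: [[0.977, 0.0, -0.214], [0.214, -0.0, 0.977], [0.0, -1.0, -0.0]]
force: [-1.0, 1.6, -0.4]
finger_gap: -0.0001
```

Emit:
{"api": "play_rows", "payload": {
  "series": [
    [0.01, -0.06, 0, 0, 0],
    [0.02, -0.1, 0, 0, 0],
    [0.02, -0.1, 0, 0, 0]
  ]
}}

```text
time_s: 19.27
eef_pos: [0.5414, -0.1244, 0.0337]
tcp_rot: [[0.977, -0.0, -0.215], [0.215, 0.001, 0.977], [-0.0, -1.0, 0.001]]
force: [-3.4, 4.4, 1.4]
finger_gap: -0.0
```

```bash
python3 -c "
from h import *
P=stat()"
```

```text
19.275 [ 0.5414 -0.1244  0.0337] box [ 0.0001 -0.0389] yaw 12.41 F [-3.39  4.39  1.42] gap -0.0
```

The stop is reached: 5 N, with the finger at -38.9 mm where -39 was expected. Back off, rise and look.

Emit:
{"api": "play_rows", "payload": {
  "series": [
    [-0.15, 0.7, 0, 0, 0],
    [-0.25, 1.2, 0, 0, 0],
    [-0.25, 1.2, 0, 0, 0],
    [-0.25, 1.2, 3, 0, 0],
    [-0.25, 1.2, 8, 0, 0],
    [-0.25, 5, 13, 0, 0],
    [-0.25, 11, 18, 0, 0],
    [-0.25, 17, 18, 0, 0],
    [-0.25, 23, 18, 0, 0],
    [-0.25, 29, 18, 0, 0],
    [-0.25, 29, 18, 0, 0],
    [-0.25, 29, 18, 0, 0]
  ]
}}

```text
time_s: 20.78
eef_pos: [0.5392, 0.1645, 0.2136]
tcp_rot: [[0.977, 0.0, -0.215], [0.215, -0.001, 0.977], [0.0, -1.0, -0.001]]
force: [-0.7, -0.9, -0.4]
finger_gap: -0.0001
```

Run:
```python
from h import *
P=stat();look('10')
for n in('top',):
    p,d=robot.read_camera(n);W=pts(n,d)
    for a,bb in((.07,.11),(.012,.05)):
        m=((W[...,2]>a)&(W[...,2]<bb)&(d>0)&(W[...,0]>.25)&(W[...,0]<.85)&(abs(W[...,1]+.1)<.3)).astype(np.uint8)
        k,l,s,c=cv2.connectedComponentsWithStats(m)
        for j in range(1,k):
            if s[j,4]>70:
                Q=W[l==j];print(s[j,4],Q.min(0).round(3),Q.max(0).round(3))
```

```text
20.775 [0.5392 0.1645 0.2136] box [0.0601 0.2437] yaw 12.42 F [-0.65 -0.86 -0.44] gap -0.0001
top top extent [[-0.0736, -0.1325], [0.0738, 0.1326]]
top rib 84 [-0.0198 -0.0597] [ 0.0197 -0.0495] [ 0.0008 -0.0544]
scene top extent [[-0.0759, -0.1326], [0.0739, 0.1364]]
scene rib 49 [-0.0186 -0.0593] [ 0.0182 -0.0458] [-0.0008 -0.0516]
386 [ 0.662 -0.17   0.07 ] [ 0.737 -0.065  0.094]
89 [ 0.525 -0.148  0.071] [ 0.564 -0.132  0.08 ]
145 [ 0.683 -0.167  0.014] [ 0.734 -0.112  0.049]
343 [ 0.624 -0.027  0.012] [0.712 0.061 0.024]
155 [ 0.661 -0.151  0.012] [ 0.711 -0.061  0.05 ]
1150 [ 0.532 -0.333  0.012] [ 0.642 -0.245  0.038]
1113 [0.449 0.072 0.017] [0.536 0.159 0.041]
199 [ 0.499 -0.021  0.027] [0.533 0.013 0.049]
```

View pics/scene10z.png

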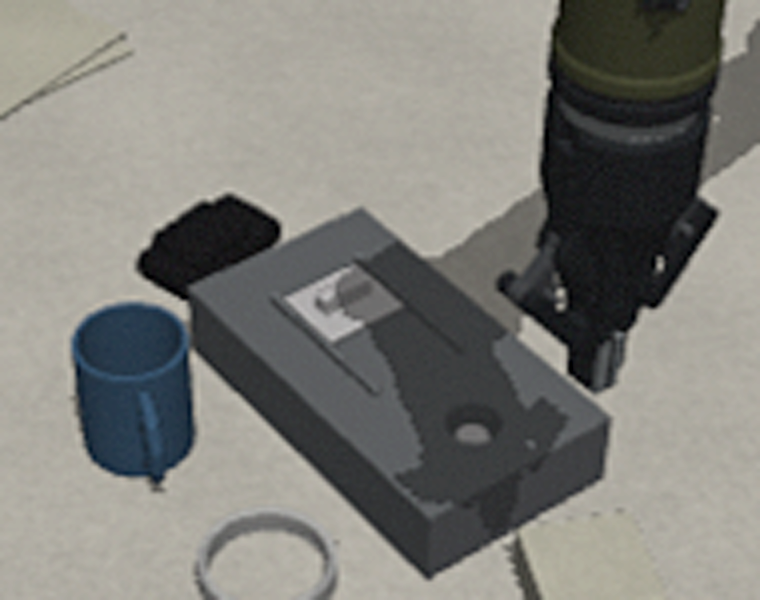

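View pics/top10z.png

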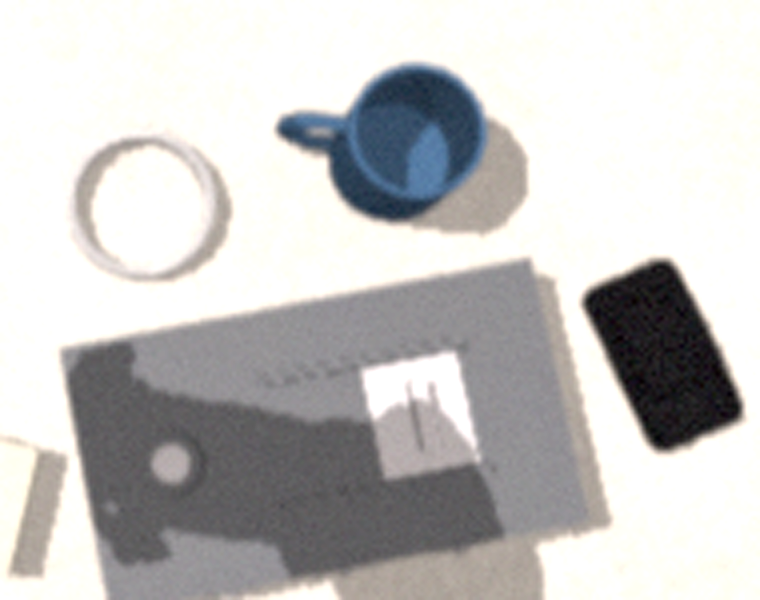

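The shutter is shut: the rib is at box y -54.4 mm from the top view, where fully shut is -55. The box and bystanders have not moved, and the gripper is clear of everything. Handing in.

```bash
python3 -c "
from station import robot
robot.hand_in()"
```

```text
the job is handed in; nothing more can be done
```

I opened the shutter to its stop and held the reset key down for over 2 s. I then let the key up, pushed the shutter shut again and handed the job in at about 21 s. The hand-in gives no verdict, so success is judged only from my own checks.

**Opening and pressing:** The rib measured -2.8 mm in the box's frame when open, which is the full 52 mm of travel. The key bottomed at about 13 N and stayed there.

**Closing:** The rib now measures -54.4 mm, where fully shut is -55 mm. The closing push ended against the stop at about 5 N.

**Surroundings:** The box, mug, mouse, tape roll and note block show no movement beyond about 3 mm of measuring noise. The test key was never approached, and the arm stands clear of everything. I could not see the reset key under the closed shutter; I take it as up because nothing presses on it.

**One disagreement:** The real fingertip is about 34 mm higher than the reported TCP. Because of this, my first push passed over the rib without touching it. I measured the offset from the camera depth, and the height at which the key bottomed later confirmed it. The scene camera also reads positions 2–4 mm off from the top camera, so I trusted the top view.

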